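Bring the polishing bench to life

TASK

Start up the polishing bench as before any job, pushing with a fingertip: push the mains rocker on the grey box fully over to on, then press the green ON key of the blue dust-extractor remote all the way down for a moment, and only then press the green start button of the yellow-faced polisher starter fully in, so that it stays in. Leave the remote lying where it is, do not press its red OFF key or touch the starter's red stop button, and do not disturb the things on the bench.

Things in the scene. Friction and masses are not known exactly. Their poses are not given: they have to be found in the camera images.
- mains_box: Mains switch: grey plastic box screwed to the bench, 130 (its x) x 85 (y) x 50 mm high, with a black rocker 64 x 42 mm in its top, a small amber lens on the top at its +x end. Origin: centre of its underside, z up; its x axis runs along the rocker from the off end to the on end (roughly away from the robot), the rocker's pivot lies over the origin at height 48 mm.
- mains (a joint): The mains rocker, rad: 0 = off (its +x half, the on half with a white bar, stands up, its tip about 8 mm above the other half), 0.24 = on (the +x half lies level, its top 53 mm above the bench). A stiff rocker that stays where it is left: about 4 N pressed down on the raised half moves it; push it fully over.
- mains_on_end (a point): Point on the upper face of the rocker's on half, 22 mm from the pivot: the place to press. About 58 mm above the bench when off, 53 mm when on. Straight down is right.
- remote: Hand-held radio remote of the dust extractor, lying loose on the bench, keys up: blue plastic, 140 (its x) x 62 (y) x 24 mm high, 0.2 kg, at any heading. Origin: centre of its underside, z up. On its top two round keys 24 mm across: green ON at x = +32 mm, red OFF at x = -32 mm. It is only to be pressed where it lies, not lifted.
- remote_on (a joint): How far the green ON key is pressed, m: 0 = out, 0.004 = fully down. Spring key: 1.2 N to start, 2.8 N fully down, comes back by itself.
- remote_on_top (a point): Centre of the top face of the green ON key, 31 mm above the bench when out; it moves straight down.
- remote_off (a joint): The same for the red OFF key (not to be pressed).
- remote_off_top (a point): Centre of the top face of the red OFF key.
- starter: Motor starter of the polisher: grey box screwed to the bench, 160 (its x) x 90 (y) mm, with a yellow sloping face that rises from 54 mm high at its -x end (towards the robot) to 96 mm at the +x end (15 degrees). Origin: centre of its underside, z up. On the face, 55 mm apart along the slope, a green start button (upper, +x) and a red stop button (lower, -x), both 28 mm across; two steel fixing lugs low on its sides.
- polisher_start (a joint): How far the green start button is in, m: 0 = out (off), 0.008 = fully in (on). Square to the face; about 3.5 N moves it and it stays where it is left; push it fully in. Mechanically linked to the stop button, which comes out 8 mm as start goes in; pressing stop puts start out again.
- polisher_start_top (a point): Centre of the top face of the start button; out, it stands 12 mm above the sloping face (about 94 mm above the bench), fully in, 4 mm. Pressing straight down at this point also works.
- polisher_stop: Red stop button of the starter, round, 28 mm across; while the polisher is off it is in (top 4 mm above the face), afterwards it stands out 12 mm. Origin: on the starter's face on the button's axis, its z axis out of the face. Not to be touched.
- brown_bar: Loose brown bar of polishing compound, half in paper, 45 x 110 (its y) x 35 mm. Origin: centre of its underside.
- white_bar: Loose white bar of polishing compound, half in paper, 45 x 110 (its y) x 35 mm. Origin: centre of its underside.
- wax_tin: Loose round aluminium wax tin, 45 mm across, 36 mm high. Origin: centre of its underside.
- brass_knob: Loose brass furniture knob, 42 mm across, 44 mm high. Origin: centre of its underside.
- goblet: Loose brass goblet (cup), 68 mm across, 85 mm high. Origin: centre of its underside.
- felt_wheel: Loose grey felt wheel lying flat, 86 mm across, 29 mm thick. Origin: centre of its underside.
- spanner: Loose steel spanner lying flat along its y axis, 165 x 34 x 8 mm. Origin: centre of its underside.
Things that resemble listed ones, but are neither listed nor needed, are in the scene too. Leave any pink or purple look-alike of the mains_box alone. What is shaped like the remote but purple or turquoise is not meant.

How it is judged:
By the outcome, as a careful person would: the job done as asked, in the order asked, and still so for the second after the job is handed in, with the robot touching nothing.
It also fails if it takes over 56 s, if anything falls off the work surface, if the arm or the gripper's body presses on something with over 40 N, if the wrist force passes 120 N, or if a joint passes its speed limit or range.

ROBOT

A 6-joint arm with a two-finger parallel gripper is mounted at the origin on the work surface. World frame = base frame: x ahead of the robot, y to its left, z up, the work surface at z = 0. Lengths are in m, angles in degrees, forces in N, time in s.
With the tool pointing down it reaches from about 0.4 to 0.825 m from the base axis. Payload 7 kg.
Tool frame: the origin (TCP) lies at the very end of the fingers, on their centre line; the grasp point (between the pads) lies 19 mm behind it; z points along the fingers, y is the direction in which the jaws open and shut (so a half turn about z gives the same grasp; the last joint's range is limited). The gripper opens to 85 mm and grips with 20 to 120 N. Pads are 22 mm wide; open, the fingers measure 114 mm over their backs; the gripper's body (76 mm by 85 mm) begins 54 mm behind the grasp point. The pads swing forward as they close: fully open they stand 13 mm farther back than shut.
Start: joints at [85.835, 20.546, 0.682, 0, -70.136, -16.507], TCP at [0.238, 0.632, 0.231] pointing down, gripper open.
Joint ranges: [-176.03, 176.03], [-82.01, 121.73], [-58.28, 71.71], [-173.87, 95.51], [-174.79, -0.11], [-173.66, 173.66]. Speed limits (degrees/s): [136.94, 136.94, 172.46, 180, 180, 180].

INTERFACE

Orientations are given as [roll, pitch, yaw] about the fixed x, y, z axes, in that order (R = Rz(yaw) Ry(pitch) Rx(roll)).
In Python, from workcell import arm gives the robot as it stands.
- The arm moves only by the shell command python3 -m pendant 'ROWS'. ROWS is JSON, a list of rows, each an object with "dr": the turn, a rotation vector about the world's x, y, z each as a share of pi rad, from -1 to 1, a list of three; "slide": the shift along the world's x, y, z each as a share of 0.4 m, from -1 to 1, a list of three; "claw": the opening, from 0 (shut) to 1 (fully open). A call has 1 to 5 rows; each row shifts and turns the commanded pose from where the row before left it; what a row does not reach is not made up. A row lasts 1/10 s, in which the tool goes at most 50 mm and 8.59 degrees, less where a joint would pass 70% of its speed; a pose out of reach is approached as far as the arm can. A call with a number of a shift or a turn outside -1 to 1 is refused whole. A call with a gripper value outside its range is refused whole. The fingers move at their own pace and stop on an object; the grip force is fixed at half the most. Time passes only in rows, so rows that do not move let the fingers close. It gives the time, the measured TCP pose, the force and the opening at its end, in the units of the state.
- arm.read_state(): the state, without advancing time (a new reading comes with each control period).
- arm.camera(name): name is "side" or "top"; returns the picture (480x640x3 uint8, blue, green, red); there is no depth.
- arm.camera_params(name): a dict with "vertical_fov" (degrees; the focal length in pixels is half the picture's height over the tangent of half this angle, whatever the lens; pixels are square), "cx", "cy" (the principal point, pixels), "extrinsics" (4x4, takes a point from camera to world coordinates). Camera axes: x right, y up, looking along -z (the intrinsics and any distortion apply to the point x, -y, -z); pixel columns grow to the right and rows downward; lengths in m; the calibration is good to about 2 mm. A picture is of the moment at which its call begins. camera_params takes no time and is no camera call.
- arm.job_done(): hands the job in, once; it reports no verdict.
The state is a dict: "time": time; "joints": joint angles; "qd": joint speeds; "joint_efforts": joint torques, N m; "tool_pos": TCP position; "orientation": TCP orientation; "wrist_force": force on the tool from outside, world axes, zero at the start; "torque": the same for the moment, N m; "opening": finger opening in m.
Only numpy, scipy, OpenCV 4.12 (cv2) and the standard library are available. Lean on these libraries where they do the work, as an engineer would, in place of code of your own. Each camera call takes 0.05 s, during which the arm holds its last target.

## Working session

There is one attempt and no reset: what is moved stays moved. The work goes in short steps, Python scripts to look and compute and a shell command to move; the robot and the scene stay as the last step left them, time stands still between calls to the robot, and variables do not carry over. Pictures are saved under pics/ and viewed, and the job is handed in when it is done.

```bash
mkdir -p pics; ls
python3 - <<'E'
from workcell import arm
import cv2
for n in("top","side"):
    im=arm.camera(n); cv2.imwrite(f"pics/{n}0.png",im); print(n,arm.camera_params(n))
print(arm.read_state())
E
```

```text
pics
top {'vertical_fov': 55.2092762199717, 'cx': 324.90273149071913, 'cy': 241.1831962085131, 'extrinsics': array([[ 0.02492234,  0.99668389, -0.07746037,  0.36884992],
       [-0.99948079,  0.02325942, -0.02229673, -0.13609883],
       [-0.02042111,  0.07797584,  0.99674608,  1.32054367],
       [ 0.        ,  0.        ,  0.        ,  1.        ]])}
side {'vertical_fov': 53.52534262824753, 'cx': 315.975791318803, 'cy': 240.8653845105581, 'extrinsics': array([[ 0.79696255,  0.37507441, -0.47346581, -0.16187541],
       [-0.60389064,  0.51152359, -0.61127711, -0.97973628],
       [ 0.01291453,  0.77308654,  0.63416907,  0.94535064],
       [ 0.        ,  0.        ,  0.        ,  1.        ]])}
{'time': 0.1, 'joints': array([ 8.58354695e+01,  2.05877862e+01,  6.37718627e-01, -1.74000187e-02,
       -7.01355524e+01, -1.65067060e+01]), 'qd': array([ 0.05581235, -0.15948797,  0.16542621,  0.01421309,  0.0688073 ,
        0.10901423]), 'joint_efforts': array([-1.32271551e-03, -5.84767377e+01,  2.94106829e+01,  6.95452809e+00,
       -3.19806146e-03,  8.21034888e-06]), 'tool_pos': array([0.2381547 , 0.63112111, 0.23044338]), 'orientation': array([ 1.79913261e+02, -8.64545540e-03, -2.06771547e+01]), 'wrist_force': array([-0.56105513,  0.09121174,  0.05632788]), 'torque': array([ 0.07707044, -0.02277264,  0.04077291]), 'opening': 0.08531768606896269}
```

View pics/top0.png

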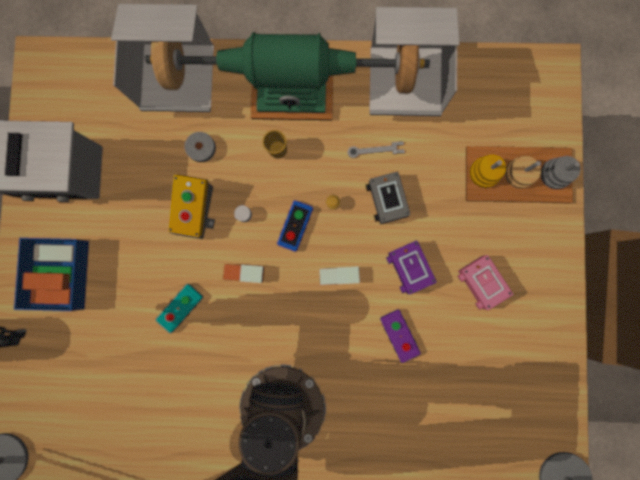

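View pics/side0.png

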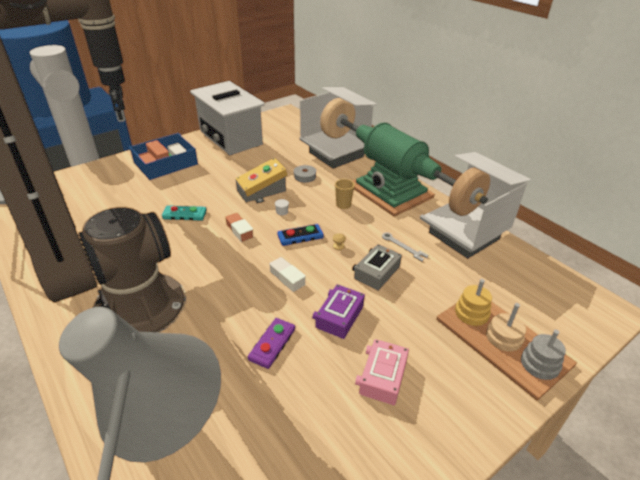

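The top view shows these candidates:
- **Mains box:** grey box at (388,196). The purple (411,267) and pink (485,282) ones are look-alikes.
- **Remote:** blue at (295,225). The turquoise (180,307) and purple (401,335) ones are look-alikes.
- **Starter:** yellow at (190,206).

I choose the grey box, the blue remote and the yellow starter. Next I'll crop close and measure.

```bash
cat > h.py <<'E'
import numpy as np, cv2
from workcell import arm
def ray(n,u,v):
    p=arm.camera_params(n); f=240/np.tan(np.radians(p['vertical_fov']/2)); T=np.array(p['extrinsics'])
    d=T[:3,:3]@np.array([(u-p['cx'])/f,-(v-p['cy'])/f,-1.]); return T[:3,3],d/np.linalg.norm(d)
def plane(n,u,v,z):
    o,d=ray(n,u,v); return o+d*(z-o[2])/d[2]
def proj(n,P):
    p=arm.camera_params(n); f=240/np.tan(np.radians(p['vertical_fov']/2)); T=np.linalg.inv(p['extrinsics'])
    c=T[:3,:3]@np.array(P)+T[:3,3]; return p['cx']+f*c[0]/-c[2],p['cy']-f*c[1]/-c[2]
def two(a,b):
    (o1,d1),(o2,d2)=ray('top',*a),ray('side',*b)
    s=np.linalg.lstsq(np.c_[d1,-d2],o2-o1,rcond=None)[0]
    p,q=o1+s[0]*d1,o2+s[1]*d2; return (p+q)/2,np.linalg.norm(p-q)
def blobs(im,mask,box,mn=12):
    x0,y0,x1,y1=box; m=np.zeros_like(mask); m[y0:y1,x0:x1]=mask[y0:y1,x0:x1]
    n,_,st,c=cv2.connectedComponentsWithStats(m)
    return [(c[i].round(1),st[i,4],st[i,:4]) for i in range(1,n) if st[i,4]>=mn]
E
python3 - <<'E'
from h import *
t=cv2.imread('pics/top0.png'); s=cv2.imread('pics/side0.png')
R={'top':dict(st=(160,165,225,245),rem=(270,195,320,255),mb=(358,165,420,230)),'side':dict(st=(228,155,295,205),rem=(270,218,330,252),mb=(345,240,410,295))}
for n,im in(('top',t),('side',s)):
    h=cv2.cvtColor(im,cv2.COLOR_BGR2HSV); H,S,V=cv2.split(h)
    g=((H>45)&(H<85)&(S>110)&(V>40)).astype(np.uint8); r=(((H<8)|(H>172))&(S>140)&(V>60)).astype(np.uint8)
    for k in('st','rem'):
        print(n,k,'green',blobs(im,g,R[n][k]),'red',blobs(im,r,R[n][k]))
rows=[]
for n,im in(('top',t),('side',s)):
    rows.append(np.hstack([cv2.resize(im[b[1]:b[3],b[0]:b[2]],(266,266),interpolation=cv2.INTER_CUBIC) for b in R[n].values()]))
cv2.imwrite('pics/crop.png',np.vstack(rows))
E
```

```text
top st green [(array([185.9, 196.3]), np.int32(60), array([182, 193,   9,   8], dtype=int32))] red [(array([184.3, 215.8]), np.int32(61), array([180, 212,   9,   9], dtype=int32))]
top rem green [(array([298.2, 214.4]), np.int32(79), array([293, 210,  11,  10], dtype=int32))] red [(array([290.1, 235.4]), np.int32(81), array([285, 231,  11,  10], dtype=int32))]
side st green [] red [(array([252.8, 176. ]), np.int32(12), array([251, 175,   5,   3], dtype=int32))]
side rem green [(array([309.9, 228.6]), np.int32(41), array([306, 226,   8,   7], dtype=int32))] red [(array([290.1, 232.3]), np.int32(47), array([286, 230,   9,   6], dtype=int32))]
```

View pics/crop.png

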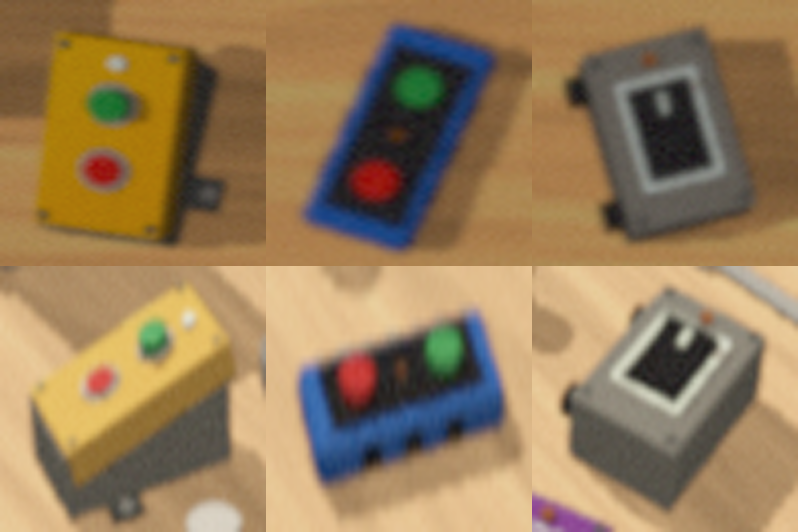

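Run:
```python
from h import *
np.set_printoptions(precision=4,suppress=True)
t=cv2.imread('pics/top0.png')
g=plane('top',298.2,214.4,.031);r=plane('top',290.1,235.4,.031)
print('rem on/off',g,r,np.linalg.norm(g-r),'two',two((298.2,214.4),(309.9,228.6)),two((290.1,235.4),(290.1,232.3)))
sg=plane('top',185.9,196.3,.094);sr=plane('top',184.3,215.8,.0715)
print('start',sg,'stop',sr,np.linalg.norm(sg-sr),'two',two((185.9,196.3),(266.5,168)),two((184.3,215.8),(252.8,176)))
# mains: white bar + frame corners
off=np.array([358,165]);sc=np.array([62/266,65/266])
C=[plane('top',*(off+np.array(c)*sc),.05) for c in((80,85),(163,66),(192,172),(112,192))]
print('frame',np.array(C),'centre',np.mean(C,0),'sides',[np.linalg.norm(C[i]-C[i-1]) for i in range(4)])
B=[plane('top',*(off+np.array(c)*sc),.05) for c in((52,62),(172,28),(220,205),(102,240))]
print('box',np.mean(B,0),[np.linalg.norm(B[i]-B[i-1]) for i in range(4)])
ax=(B[0]+B[1]-B[2]-B[3]);print('hdg',np.degrees(np.arctan2(ax[1],ax[0])))
ax=(C[0]+C[1]-C[2]-C[3]);print('hdgframe',np.degrees(np.arctan2(ax[1],ax[0])))
wb=plane('top',*(off+np.array((131,102))*sc),.056)
sb=(345+155/266*65,240+72/266*55); print('bar',wb,'two',two(off+np.array((131,102))*sc,sb))
h=cv2.cvtColor(t,cv2.COLOR_BGR2HSV)
m=np.zeros((480,640),np.uint8);m[175:215,372:408]=(h[175:215,372:408,2]<45)*1
print(blobs(t,m,(372,175,408,215),15))
hs,wt=None,None
# tin, goblet, etc for clearance
for nm,u,v,z in(('tin',243,214,.036),('knob',333,202,.044),('goblet',275,145,.085),('wheel',200,147,.029),('whitebar',340,276,.035),('brown',244,273,.035)):print(nm,plane('top',u,v,z))
```

```text
rem on/off [ 0.5434 -0.0297  0.031 ] [ 0.4832 -0.0085  0.031 ] 0.0638846042464812 two (array([ 0.5461, -0.0301,  0.0233]), np.float64(0.003949598094295583)) (array([ 0.4853, -0.0087,  0.0233]), np.float64(0.0035512056316462644))
start [0.5777 0.2723 0.094 ] stop [0.5271 0.2816 0.0715] 0.05615777880796551 two (array([0.5816, 0.2739, 0.0847]), np.float64(0.005361127995152153)) (array([0.5296, 0.2818, 0.0671]), np.float64(0.004591849695563957))
frame [[ 0.6264 -0.2485  0.05  ]
 [ 0.6407 -0.3023  0.05  ]
 [ 0.568  -0.322   0.05  ]
 [ 0.5531 -0.2704  0.05  ]] centre [ 0.597  -0.2858  0.05  ] sides [np.float64(0.07646688071471391), np.float64(0.055632810360388196), np.float64(0.0753033658496185), np.float64(0.05366022358202369)]
box [ 0.5937 -0.2857  0.05  ] [np.float64(0.12658335626998357), np.float64(0.08176007675125153), np.float64(0.12565702791442718), np.float64(0.08008386290103295)]
hdg 15.391905433314474
hdgframe 15.910837900100443
bar [ 0.6142 -0.2812  0.056 ] two (array([ 0.6168, -0.2831,  0.0542]), np.float64(0.00557949608480014))
[(array([390. , 197.1]), np.int32(202), array([382, 186,  16,  21], dtype=int32))]
tin [0.5404 0.1264 0.036 ]
knob [ 0.5789 -0.1275  0.044 ]
goblet [0.7271 0.0355 0.085 ]
wheel [0.7333 0.26   0.029 ]
whitebar [ 0.3723 -0.1519  0.035 ]
brown [0.374  0.1173 0.035 ]
```

Sizes check out: key spacing is 63.9 mm against 64, and the buttons are 56 mm apart against 55. The side view reads about 8 mm low, so I trust the top view and the given heights, and I'll check against the fingertip. First I shut the gripper and move towards the rocker press point (0.6165, -0.280).

```bash
python3 -m pendant '[{"dr":[0,0,0],"slide":[0.046,-0.111,0],"claw":0},{"dr":[0,0,0],"slide":[0.046,-0.111,0],"claw":0},{"dr":[0,0,0],"slide":[0.046,-0.111,0],"claw":0},{"dr":[0,0,0],"slide":[0.046,-0.111,0],"claw":0},{"dr":[0,0,0],"slide":[0.046,-0.111,0],"claw":0}]'
```

```text
time: 0.6
tool_pos: [0.3305, 0.4074, 0.231]
orientation: [180.0, 0.0, -20.7]
wrist_force: [1.4, 0.7, 0.1]
opening: 0.012
```

```bash
python3 -m pendant '[{"dr":[0,0,0],"slide":[0.046,-0.111,0],"claw":0},{"dr":[0,0,0],"slide":[0.046,-0.111,0],"claw":0},{"dr":[0,0,0],"slide":[0.046,-0.111,0],"claw":0},{"dr":[0,0,0],"slide":[0.046,-0.111,0],"claw":0},{"dr":[0,0,0],"slide":[0.046,-0.111,0],"claw":0}]'
```

```text
time: 1.1
tool_pos: [0.4224, 0.1856, 0.2314]
orientation: [-180.0, -0.0, -20.6]
wrist_force: [1.7, 0.2, 0.5]
opening: 0.0002
```

```bash
python3 -m pendant '[{"dr":[0,0,0],"slide":[0.046,-0.111,0],"claw":0},{"dr":[0,0,0],"slide":[0.046,-0.111,0],"claw":0},{"dr":[0,0,0],"slide":[0.046,-0.111,0],"claw":0},{"dr":[0,0,0],"slide":[0.046,-0.111,0],"claw":0},{"dr":[0,0,0],"slide":[0.046,-0.111,0],"claw":0}]'
```

```text
time: 1.6
tool_pos: [0.5145, -0.0365, 0.2313]
orientation: [-180.0, -0.0, -20.7]
wrist_force: [1.0, 1.0, -0.2]
opening: -0.0001
```

```bash
python3 -m pendant '[{"dr":[0,0,0.04],"slide":[0.046,-0.111,0],"claw":0},{"dr":[0,0,0.04],"slide":[0.046,-0.111,0],"claw":0},{"dr":[0,0,0.04],"slide":[0.046,-0.111,0],"claw":0},{"dr":[0,0,0.04],"slide":[0.046,-0.111,0],"claw":0},{"dr":[0,0,0.04],"slide":[0.046,-0.111,0],"claw":0}]'
```

```text
time: 2.1
tool_pos: [0.6063, -0.2579, 0.2308]
orientation: [-180.0, 0.0, 15.5]
wrist_force: [1.5, 0.8, 0.6]
opening: -0.0001
```

```bash
python3 -m pendant '[{"dr":[0,0,0],"slide":[0.025,-0.054,-0.1],"claw":0},{"dr":[0,0,0],"slide":[0,0,-0.12],"claw":0},{"dr":[0,0,0],"slide":[0,0,-0.12],"claw":0},{"dr":[0,0,0],"slide":[0,0,0],"claw":0}]'
python3 - <<'E'
from h import *
s=arm.read_state();print(s['tool_pos'],s['orientation'])
for n,b in(('top',(340,150,440,225)),('side',(310,200,430,290))):
    im=arm.camera(n);p=proj(n,s['tool_pos']);q=proj(n,(.6165,-.28,.058));print(n,p,q)
    c=cv2.resize(im[b[1]:b[3],b[0]:b[2]],(400,300),interpolation=cv2.INTER_CUBIC)
    k=np.array([400/(b[2]-b[0]),300/(b[3]-b[1])])
    for pt,col in((p,(0,0,255)),(q,(0,255,255))): cv2.circle(c,tuple(int(x) for x in (np.array(pt)-b[:2])*k),3,col,-1)
    cv2.imwrite(f'pics/m_{n}.png',c)
cv2.imwrite('pics/m.png',np.hstack([cv2.imread('pics/m_top.png'),cv2.imread('pics/m_side.png')]))
E
```

```text
time: 2.5
tool_pos: [0.6109, -0.2765, 0.0875]
orientation: [-179.6, 0.7, 15.1]
wrist_force: [-0.3, 0.6, -0.4]
opening: -0.0001
[ 0.61090641 -0.27650311  0.08745467] [-179.6003547     0.6563551    15.11194194]
top (np.float64(388.16073124113456), np.float64(188.88019645495703)) (np.float64(388.21142161352105), np.float64(188.9482891349108))
side (np.float64(379.954088867879), np.float64(245.7161730147401)) (np.float64(381.217991510875), np.float64(253.5132554143096))
```

View pics/m.png

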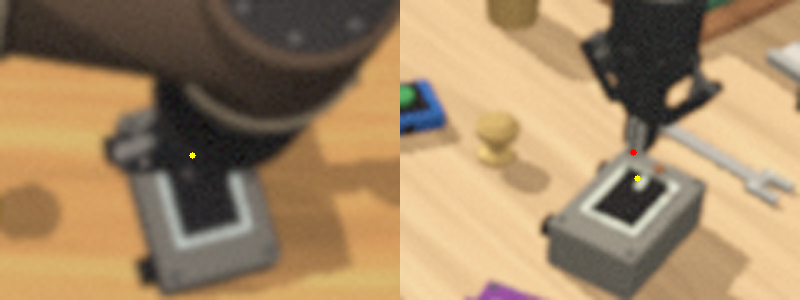

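The fingertip sits just above the rocker's on half: the tip is at about (640,148) in the crop and the white bar at (643,182). I correct by about 6 mm in x, then descend.

```bash
python3 -c "
from workcell import arm;print(arm.read_state()['tool_pos'])"; python3 -m pendant '[{"dr":[0,0,0],"slide":[0.005,-0.002,-0.03],"claw":0},{"dr":[0,0,0],"slide":[0,0,-0.015],"claw":0},{"dr":[0,0,0],"slide":[0,0,0],"claw":0}]'
```

```text
[ 0.61598666 -0.27771803  0.09546406]
time: 2.9
tool_pos: [0.6184, -0.278, 0.078]
orientation: [180.0, -0.1, 15.3]
wrist_force: [0.4, 0.1, -0.6]
opening: -0.0
```

```bash
python3 -m pendant '[{"dr":[0,0,0],"slide":[0,-0.004,-0.03],"claw":0},{"dr":[0,0,0],"slide":[0,0,-0.01],"claw":0},{"dr":[0,0,0],"slide":[0,0,-0.01],"claw":0},{"dr":[0,0,0],"slide":[0,0,0],"claw":0}]'; python3 -m pendant '[{"dr":[0,0,0],"slide":[0,0,-0.01],"claw":0},{"dr":[0,0,0],"slide":[0,0,0],"claw":0}]'
```

```text
time: 3.3
tool_pos: [0.6183, -0.2798, 0.057]
orientation: [180.0, 0.0, 15.2]
wrist_force: [0.6, -1.2, 0.2]
opening: 0.0002
time: 3.5
tool_pos: [0.6186, -0.2799, 0.0533]
orientation: [180.0, -0.0, 15.2]
wrist_force: [0.0, -0.4, 1.0]
opening: 0.0002
```

```bash
python3 -m pendant '[{"dr":[0,0,0],"slide":[0,0,-0.004],"claw":0},{"dr":[0,0,0],"slide":[0,0,0],"claw":0}]'; python3 -m pendant '[{"dr":[0,0,0],"slide":[0,0,-0.004],"claw":0},{"dr":[0,0,0],"slide":[0,0,0],"claw":0}]'
```

```text
time: 3.7
tool_pos: [0.6185, -0.2799, 0.053]
orientation: [180.0, -0.1, 15.3]
wrist_force: [-0.7, 2.4, 8.4]
opening: -0.0003
time: 3.9
tool_pos: [0.6187, -0.28, 0.0528]
orientation: [179.9, -0.1, 15.3]
wrist_force: [-4.8, 4.2, 18.1]
opening: 0.0002
```

Hard stop at z = 52.8 mm with 18 N, which is the stated on height of 53 mm. I lift off and check the rocker as I move on.

```bash
python3 -m pendant '[{"dr":[0,0,0],"slide":[0,0,0.06],"claw":0},{"dr":[0,0,0],"slide":[0,0,0.1],"claw":0},{"dr":[0,0,0],"slide":[0,0,0.1],"claw":0},{"dr":[0,0,-0.04],"slide":[-0.031,0.104,0],"claw":0},{"dr":[0,0,-0.04],"slide":[-0.031,0.104,0],"claw":0}]';python3 -m pendant '[{"dr":[0,0,-0.04],"slide":[-0.031,0.104,0],"claw":0},{"dr":[0,0,-0.04],"slide":[-0.031,0.104,0],"claw":0},{"dr":[0,0,-0.04],"slide":[-0.031,0.104,0],"claw":0},{"dr":[0,0,0],"slide":[-0.031,0.104,-0.04],"claw":0},{"dr":[0,0,0],"slide":[0,0,0],"claw":0}]'
python3 - <<'E'
from h import *
s=arm.read_state();print(s['tool_pos'],s['orientation'])
q=(.5434,-.0297,.031)
cs=[]
for n,b in(('top',(358,165,420,230)),('side',(345,240,410,295)),('side',(270,190,350,252))):
    im=arm.camera(n)
    c=cv2.resize(im[b[1]:b[3],b[0]:b[2]],(266,266),interpolation=cv2.INTER_CUBIC);cs.append(c)
cv2.imwrite('pics/r.png',np.hstack(cs))
E
```

```text
time: 4.4
tool_pos: [0.5929, -0.1967, 0.155]
orientation: [-180.0, -0.1, 0.4]
wrist_force: [0.1, 0.6, -1.6]
opening: 0.0001
time: 4.9
tool_pos: [0.541, -0.027, 0.1367]
orientation: [180.0, 0.2, -20.6]
wrist_force: [-0.4, -0.1, 0.7]
opening: 0.0001
[ 0.54096538 -0.02699233  0.13666058] [ 1.79953789e+02  1.64265496e-01 -2.05827990e+01]
```

View pics/r.png

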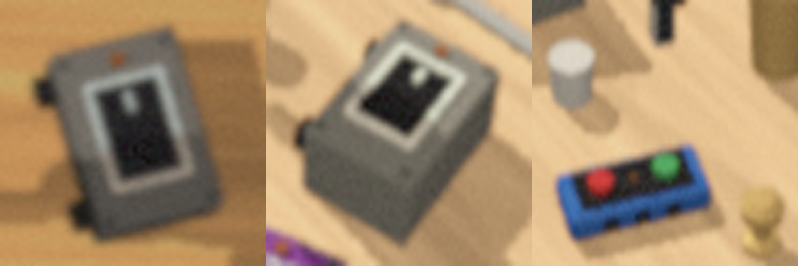

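The rocker now lies level and the remote is undisturbed, with its green key under the tip. I descend on the key.

```bash
python3 -m pendant '[{"dr":[0,0,0],"slide":[0.006,-0.005,-0.08],"claw":0},{"dr":[0,0,0],"slide":[0,0,-0.08],"claw":0},{"dr":[0,0,0],"slide":[0,0,-0.05],"claw":0},{"dr":[0,0,0],"slide":[0,0,0],"claw":0},{"dr":[0,0,0],"slide":[0,0,0],"claw":0}]'
```

```text
time: 5.55
tool_pos: [0.5465, -0.0333, 0.0544]
orientation: [180.0, 0.0, -20.8]
wrist_force: [0.5, 0.1, 0.3]
opening: -0.0001
```

```bash
python3 -m pendant '[{"dr":[0,0,0],"slide":[-0.007,0.008,-0.02],"claw":0},{"dr":[0,0,0],"slide":[0,0,-0.02],"claw":0},{"dr":[0,0,0],"slide":[0,0,0],"claw":0}]'
python3 - <<'E'
from h import *
s=arm.read_state();print(s['tool_pos'])
cs=[]
for n,b in(('top',(260,185,340,245)),('side',(270,190,350,250))):
    im=arm.camera(n)
    cs.append(cv2.resize(im[b[1]:b[3],b[0]:b[2]],(400,300),interpolation=cv2.INTER_CUBIC))
cv2.imwrite('pics/r2.png',np.hstack(cs))
E
```

```text
time: 5.85
tool_pos: [0.5428, -0.0291, 0.0376]
orientation: [180.0, 0.0, -20.8]
wrist_force: [-0.6, 0.1, -0.1]
opening: -0.0
[ 0.5427691  -0.02908714  0.03758362]
```

View pics/r2.png

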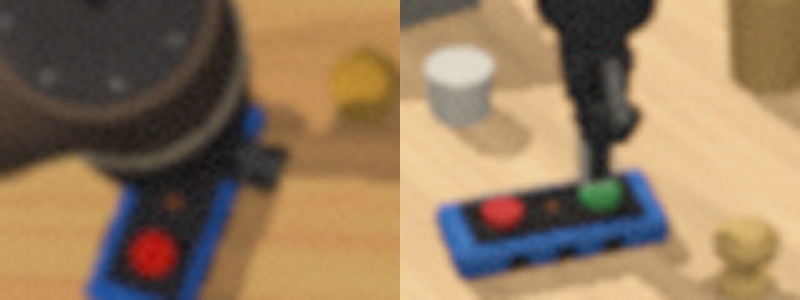

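The tip is right above the green key, at about (597,180) in the crop. I press down in small steps to z of about 27 mm.

```bash
python3 -m pendant '[{"dr":[0,0,0],"slide":[0,0,-0.015],"claw":0},{"dr":[0,0,0],"slide":[0,0,-0.006],"claw":0},{"dr":[0,0,0],"slide":[0,0,0],"claw":0}]';python3 -m pendant '[{"dr":[0,0,0],"slide":[0,0,-0.006],"claw":0},{"dr":[0,0,0],"slide":[0,0,0],"claw":0}]'
```

```text
time: 6.25
tool_pos: [0.5435, -0.029, 0.0295]
orientation: [-180.0, -0.0, -20.8]
wrist_force: [0.1, 0.9, 1.2]
opening: -0.0
time: 6.45
tool_pos: [0.5435, -0.029, 0.0273]
orientation: [-180.0, -0.0, -20.8]
wrist_force: [0.3, 0.7, 2.8]
opening: 0.0
```

```bash
python3 -m pendant '[{"dr":[0,0,0],"slide":[0,0,-0.003],"claw":0},{"dr":[0,0,0],"slide":[0,0,0],"claw":0}]'
```

```text
time: 6.65
tool_pos: [0.5435, -0.029, 0.027]
orientation: [-180.0, -0.0, -20.7]
wrist_force: [-2.7, 1.6, 8.7]
opening: 0.0002
```

Fully down: 27.0 mm with 8.7 N against the stop. I hold briefly, lift straight up, and move over to the starter.

```bash
python3 -m pendant '[{"dr":[0,0,0],"slide":[0,0,0],"claw":0},{"dr":[0,0,0],"slide":[0,0,0],"claw":0},{"dr":[0,0,0],"slide":[0,0,0.1],"claw":0},{"dr":[0,0,0],"slide":[0,0,0.12],"claw":0},{"dr":[0,0,0],"slide":[0,0,0.12],"claw":0}]';python3 -m pendant '[{"dr":[0,0,0],"slide":[0.011,0.108,0],"claw":0},{"dr":[0,0,0],"slide":[0.011,0.108,0],"claw":0},{"dr":[0,0,0],"slide":[0.011,0.108,0],"claw":0},{"dr":[0,0,0],"slide":[0.011,0.108,0],"claw":0},{"dr":[0,0,0],"slide":[0.011,0.108,0],"claw":0}]'; python3 -m pendant '[{"dr":[0,0,0],"slide":[0.011,0.108,0],"claw":0},{"dr":[0,0,0],"slide":[0.011,0.108,0],"claw":0},{"dr":[0,0,0],"slide":[0,0,0],"claw":0},{"dr":[0,0,0],"slide":[0,0,0],"claw":0},{"dr":[0,0,0],"slide":[0,0,0],"claw":0}]'
python3 - <<'E'
from h import *
t=arm.camera('top');cv2.imwrite('pics/top1.png',t)
h=cv2.cvtColor(t,cv2.COLOR_BGR2HSV); H,S,V=cv2.split(h)
g=((H>45)&(H<85)&(S>110)&(V>40)).astype(np.uint8); r=(((H<8)|(H>172))&(S>140)&(V>60)).astype(np.uint8)
print(blobs(t,g,(270,195,320,255)),blobs(t,r,(270,195,320,255)))
cv2.imwrite('pics/s1.png',cv2.resize(arm.camera('side')[130:250,180:340],(800,600),interpolation=cv2.INTER_CUBIC))
E
```

```text
time: 7.15
tool_pos: [0.5424, -0.0294, 0.1632]
orientation: [179.9, 0.1, -20.8]
wrist_force: [1.6, 0.5, -1.1]
opening: -0.0004
time: 7.65
tool_pos: [0.5649, 0.1884, 0.162]
orientation: [180.0, 0.0, -20.8]
wrist_force: [1.1, -0.4, 0.6]
opening: 0.0001
time: 8.15
tool_pos: [0.5737, 0.2725, 0.1617]
orientation: [179.9, 0.0, -20.8]
wrist_force: [-0.1, 0.1, 0.7]
opening: -0.0001
[(array([298.3, 214.4]), np.int32(80), array([294, 210,  10,  10], dtype=int32))] [(array([290.3, 235.3]), np.int32(84), array([285, 231,  11,  10], dtype=int32))]
```

View pics/s1.png

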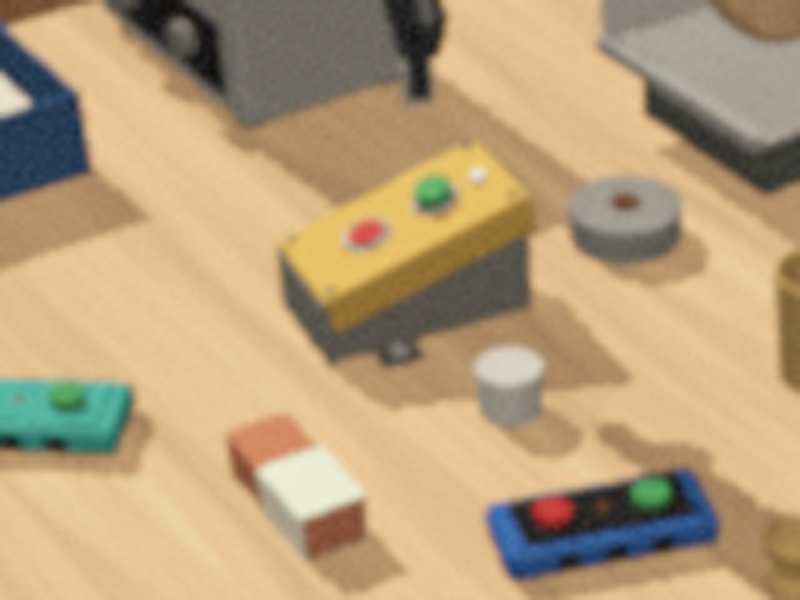

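The remote hasn't moved and its key is back out. The tip is above the green start button, at about (418,95) in the crop with the button at (433,190). I descend.

```bash
python3 -m pendant '[{"dr":[0,0,0],"slide":[0,0,-0.06],"claw":0},{"dr":[0,0,0],"slide":[0,0,-0.06],"claw":0},{"dr":[0,0,0],"slide":[0,0,-0.02],"claw":0},{"dr":[0,0,0],"slide":[0,0,0],"claw":0},{"dr":[0,0,0],"slide":[0,0,0],"claw":0}]'
python3 - <<'E'
from h import *
print(arm.read_state()['tool_pos'])
cv2.imwrite('pics/s2.png',cv2.resize(arm.camera('side')[140:212,222:318],(800,600),interpolation=cv2.INTER_CUBIC))
E
```

```text
time: 8.75
tool_pos: [0.5747, 0.2731, 0.1071]
orientation: [-180.0, -0.0, -20.8]
wrist_force: [0.3, -0.3, 0.4]
opening: 0.0003
[0.57470504 0.27314838 0.10712814]
```

View pics/s2.png

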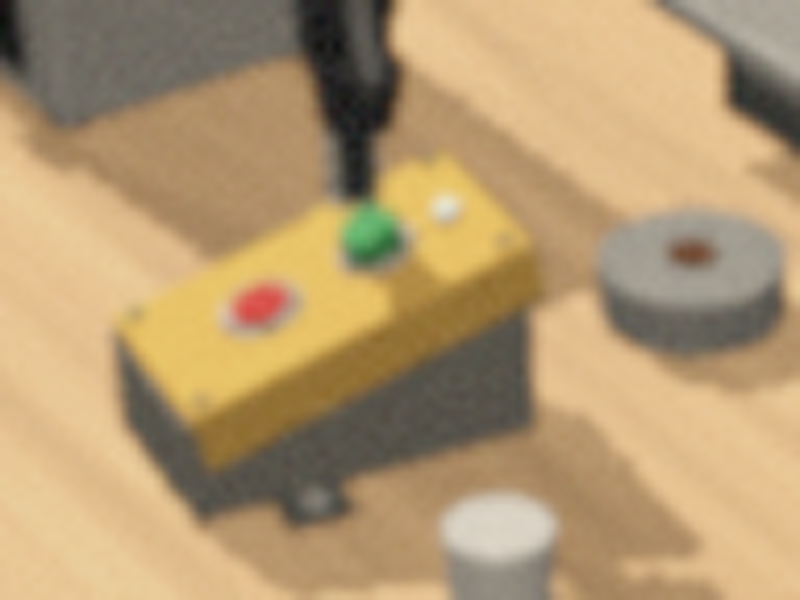

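The tip lines up with the green button, slightly downslope as intended and well clear of the red one. I press in steps.

```bash
python3 -m pendant '[{"dr":[0,0,0],"slide":[0,-0.004,-0.02],"claw":0},{"dr":[0,0,0],"slide":[0,0,-0.01],"claw":0},{"dr":[0,0,0],"slide":[0,0,0],"claw":0}]'; python3 -m pendant '[{"dr":[0,0,0],"slide":[0,0,-0.01],"claw":0},{"dr":[0,0,0],"slide":[0,0,0],"claw":0}]'
```

```text
time: 9.1
tool_pos: [0.5742, 0.2717, 0.094]
orientation: [-180.0, -0.0, -20.8]
wrist_force: [-0.3, 0.5, 0.7]
opening: 0.0
time: 9.3
tool_pos: [0.5745, 0.2719, 0.0902]
orientation: [-180.0, -0.0, -20.8]
wrist_force: [1.1, -0.7, 1.2]
opening: 0.0001
```

```bash
python3 -m pendant '[{"dr":[0,0,0],"slide":[0,0,-0.008],"claw":0},{"dr":[0,0,0],"slide":[0,0,0],"claw":0}]'
```

```text
time: 9.5
tool_pos: [0.5744, 0.272, 0.0869]
orientation: [-180.0, -0.0, -20.8]
wrist_force: [1.3, 0.9, 2.5]
opening: 0.0001
```

```bash
python3 -m pendant '[{"dr":[0,0,0],"slide":[0,0,-0.004],"claw":0},{"dr":[0,0,0],"slide":[0,0,0],"claw":0}]'; python3 -m pendant '[{"dr":[0,0,0],"slide":[0,0,-0.004],"claw":0},{"dr":[0,0,0],"slide":[0,0,0],"claw":0}]'
```

```text
time: 9.7
tool_pos: [0.5745, 0.272, 0.0861]
orientation: [-180.0, -0.1, -20.7]
wrist_force: [-0.1, -2.0, 7.5]
opening: 0.0002
time: 9.9
tool_pos: [0.5747, 0.2721, 0.0858]
orientation: [-179.9, -0.1, -20.7]
wrist_force: [-3.8, -1.0, 17.0]
opening: -0.0003
```

Hard stop at 85.8 mm with 17 N. I lift straight up and look.

```bash
python3 -m pendant '[{"dr":[0,0,0],"slide":[0,0,0.06],"claw":0},{"dr":[0,0,0],"slide":[0,0,0.12],"claw":0},{"dr":[0,0,0],"slide":[0,0,0.12],"claw":0},{"dr":[0,0,0],"slide":[0,0,0.12],"claw":0},{"dr":[0,0,0],"slide":[0,0,0],"claw":0}]'
python3 - <<'E'
from h import *
s=arm.camera('side');cv2.imwrite('pics/side9.png',s)
cv2.imwrite('pics/s3.png',cv2.resize(s[140:212,222:318],(800,600),interpolation=cv2.INTER_CUBIC))
a=cv2.imread('pics/side0.png');d=(cv2.absdiff(cv2.GaussianBlur(a,(5,5),0),cv2.GaussianBlur(s,(5,5),0)).max(2)>30).astype(np.uint8)
print(blobs(s,d,(140,150,640,480),8))
E
```

```text
time: 10.4
tool_pos: [0.5764, 0.2732, 0.2591]
orientation: [-179.5, -0.4, -20.7]
wrist_force: [0.2, 0.9, 0.3]
opening: -0.0
[(array([266.2, 168.1]), np.int32(50), array([263, 164,   7,   9], dtype=int32)), (array([252.6, 175.6]), np.int32(48), array([249, 172,   8,   8], dtype=int32)), (array([184. , 210.1]), np.int32(102), array([176, 206,  16,   9], dtype=int32)), (array([151.6, 219.3]), np.int32(293), array([140, 211,  24,  19], dtype=int32)), (array([234.5, 309.9]), np.int32(7254), array([179, 224, 131, 224], dtype=int32)), (array([168. , 238.5]), np.int32(112), array([163, 228,  10,  23], dtype=int32)), (array([145.4, 242.4]), np.int32(91), array([141, 232,  10,  25], dtype=int32)), (array([332. , 234.9]), np.int32(72), array([324, 232,  18,   7], dtype=int32)), (array([158. , 241.1]), np.int32(27), array([156, 236,   5,  12], dtype=int32)), (array([360.5, 253.1]), np.int32(317), array([343, 239,  42,  25], dtype=int32)), (array([154. , 249.3]), np.int32(43), array([152, 244,   5,  12], dtype=int32)), (array([380.8, 254.6]), np.int32(9), array([379, 253,   4,   4], dtype=int32)), (array([386.5, 254. ]), np.int32(10), array([385, 253,   4,   3], dtype=int32)), (array([379. , 267.5]), np.int32(214), array([361, 254,  36,  22], dtype=int32)), (array([160.9, 266.7]), np.int32(239), array([151, 257,  20,  22], dtype=int32)), (array([397.2, 328.1]), np.int32(6262), array([330, 282, 147, 109], dtype=int32)), (array([178.5, 291.2]), np.int32(42), array([175, 288,   7,   9], dtype=int32)), (array([397.3, 446.5]), np.int32(4400), array([357, 386,  83,  94], dtype=int32)), (array([232.1, 446.3]), np.int32(1816), array([203, 410,  64,  70], dtype=int32)), (array([178.7, 467.6]), np.int32(1357), array([145, 448,  72,  32], dtype=int32))]
```

View pics/s3.png

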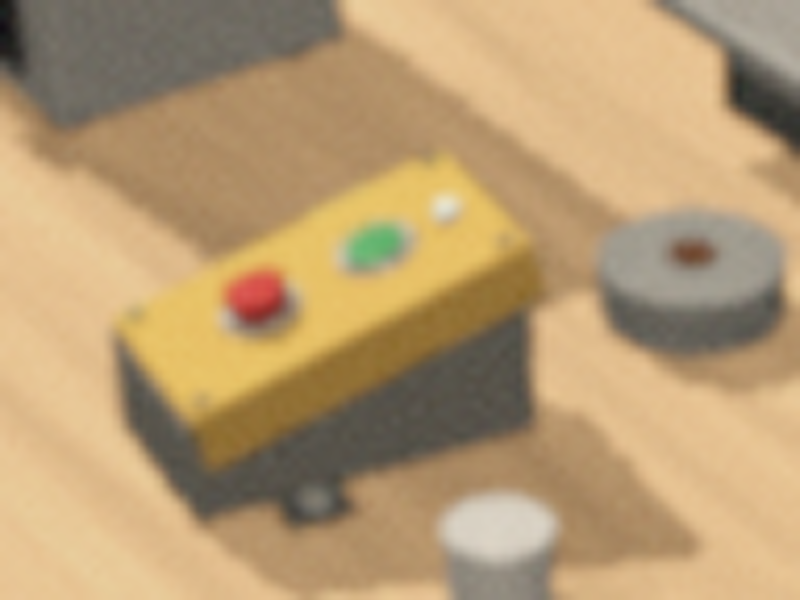

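View pics/side9.png

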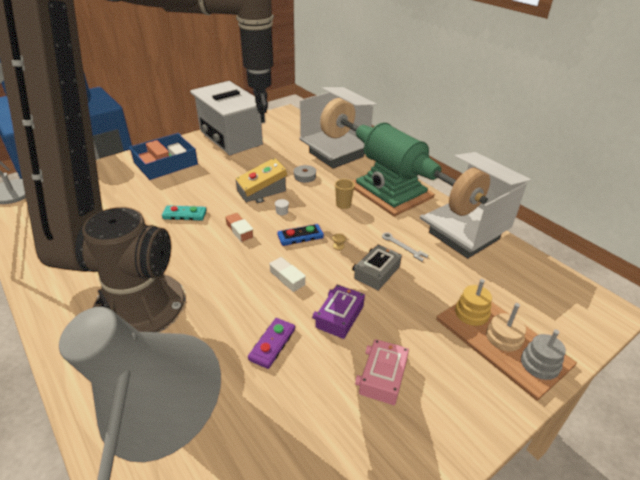

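The green start button is in at (374,245) and the red stop button is out at (256,297). The rocker lies level, and everything else is where it was; the other image differences are the arm and its shadows. I hand in.

```bash
python3 -c "
from workcell import arm
s=arm.read_state();print(s['time'],s['wrist_force']);print(arm.job_done())"
```

```text
10.45 [-0.01464227  0.63438931 -1.4543995 ]
the job is handed in; nothing more can be done
None
```

The bench is started up in the order asked, and I handed the job in at about 10.5 s with the arm clear of everything. I pressed each control straight down with the shut fingertips.

| Control | Height at the stop | Force at the stop | Check afterwards |
|---|---|---|---|
| Mains rocker | 52.8 mm (stated on height 53 mm) | 18 N | lies level in both views |
| Remote's green ON key | 27.0 mm (4 mm of travel) | 8.7 N | key back out; remote moved 0.2 px or less |
| Polisher start button | 85.8 mm | 17 N | start in, red stop out |

- **Not touched:** the remote's red OFF key and the starter's stop button. In the last side picture, the only differences on the bench besides the pressed controls were the arm and its shadows, as far as I could tell by eye.
- **Disagreement:** the two-view heights came out about 4–9 mm low, with gaps of 3.5–5.6 mm between the two views' rays (about 2 px of side-camera offset). I used the top view with the stated heights instead, and the heights at the three stops bore that out.
- **Not confirmed:** the amber lens on the mains box showed no visible change when the rocker went over.

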